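# Seat the culture dish in the three-pin nest

### The job

The large round culture dish on the light stage is next to be photographed: slide it flat across the stage, without lifting it, into the nest of three steel pins until it is fully home against them. Leave the small round dish where it stands.

Things in the scene. Friction and masses are not known exactly. Their poses are not given: they have to be found in the camera images.
- large_dish_center (a point): Centre (half-way up) of the large round culture dish: a closed clear dish with amber gel in it, 88 mm in diameter, 25 mm high, about 0.13 kg, loose, standing flat on the light stage; too wide for most grippers, it slides easily when pushed at its side wall. Its z axis is its round axis.
- small_dish_center (a point): Centre (half-way up) of the small round dish, a bystander: same look, 55 mm in diameter, 25 mm high, loose on the same stage, beside the large one.
- nest_center (a point): Fixed point on the stage where the large dish's centre lies when it touches all three pins, 12.5 mm above the stage top; its axes are the stage's. The pins: upright rigid steel, 12 mm in diameter, 25 mm high, axes 50 mm from this point, at -60, 0 and +60 degrees about z from its x axis. The nest is open on its -x side.
- stage: Light stage: fixed aluminium plate with a white top, 300 (x) by 260 (y) by 15 mm, flat on the table, turned about the vertical. Origin: centre of its underside. The nest is 55 mm from its centre towards +x. Both dishes start on its -x half, one to the left, one to the right; the straight way from the large dish to the nest is clear.
Mind the look-alikes: they are no part of the job. Leave any purple or yellow look-alike of the part that bears large_dish_center alone.

How it is judged (in metres and radians):
At the end, for the whole second after the job is handed in: The large dish lies flat on the stage in the nest, its centre within 10 mm of the nest's centre, at rest and released (horizontal distance between large_dish_center and nest_center below 0.01 m and z of large_dish_center in the frame of nest_center below 0.005 m and angle between large_dish_center's own z axis and vertical below 0.1 rad and linear speed of large_dish below 0.01 m/s); the robot touches nothing.
It fails at once if the large dish is lifted more than 15 mm off the stage or tipped more than 20 degrees (z of large_dish_center in the frame of nest_center above 0.015 m or angle between large_dish_center's own z axis and vertical above 0.35 rad).
It fails at once if the small dish is moved more than 20 mm (distance of small_dish_center from where it was at the start of the episode above 0.02 m).
It also fails if it takes over 48 s, if anything falls off the work surface, if the arm or the gripper's body presses on something with over 40 N, if the wrist force passes 120 N, or if a joint passes its speed limit or range.

### The arm

A 6-joint arm with a two-finger parallel gripper is mounted at the origin on the work surface. World frame = base frame: x ahead of the robot, y to its left, z up, the work surface at z = 0. Lengths are in mm, angles in rad, forces in N, time in s.
With the tool pointing down it reaches from about 300 to 750 mm from the base axis. Payload 8.5 kg.
Tool frame: the origin (TCP) lies midway between the tips of the shut fingers; the grasp point (between the pads) lies arm.grip_point_offset behind it (arm.grip_point_offset is the distance from the TCP to the grasp point, in mm); x points along the fingers, y is the direction in which the jaws open and shut, and the axes are right-handed (so a half turn about x gives the same grasp; the last joint's range is limited). The gripper opens to 85 mm and grips with 20 to 120 N. Pads are 22 mm wide; open, the fingers measure 114 mm over their backs; the gripper's body (76 mm by 85 mm) begins 54 mm behind the grasp point. The pads swing forward as they close: fully open they stand 13 mm farther back than shut.
Start: joints at [-1.509, 0.381, 1.297, -0, 1.464, -0.215], TCP at [150.298, -529.047, 231.322] pointing down, gripper open.
Joint ranges: [-3.11, 3.11], [-0.89, 2.33], [0.22, 2.48], [-1.42, 4.56], [0.17, 2.85], [-2.88, 2.88]. Speed limits (rad/s): [2.39, 2.39, 3.14, 3.14, 3.14, 3.14].

### API

Orientations are given as a unit quaternion [x, y, z, w].
In Python, from station import arm gives the robot as it stands.
- The arm moves only by the tool arm_command, never from a script. Its argument "steps" is a list of rows, each an object with "dp": the shift along the tool's x, y, z in m, a list of three; "twist": the turn, a rotation vector about the tool's x, y, z in degrees, a list of three; "grip": the finger opening in m, from 0 to 0.0854. A call has 1 to 20 rows; each row is the pose to reach, as a shift and turn from the pose commanded when the call began, along the tool's axes at that moment; what a row does not reach only later rows make up. A row lasts 1/10 s, in which the tool goes at most 50 mm and 8.59 degrees, less where a joint would pass 70% of its speed; a pose out of reach is approached as far as the arm can. A call with a gripper value outside its range is refused whole. The fingers move at their own pace and stop on an object; the grip force is fixed at half the most. Time passes only in rows, so rows that repeat a pose let the fingers close. It gives the time, the measured TCP pose, the force and the opening at its end, in the units of the state.
- arm.read_state(): the state, without advancing time (a new reading comes with each control period).
- arm.capture(name): name is "side" or "top"; returns the picture (480x640x3 uint8, blue, green, red); there is no depth.
- arm.calibration(name): a dict with "intrinsics" (3x3 intrinsics, pixels), "xyz" and "attitude" of the camera in the world. Camera axes: x right, y down, z forward; pixel columns grow to the right and rows downward; lengths in mm; the calibration is good to about 2 mm. A picture is of the moment at which its call begins. calibration takes no time and is no camera call.
- arm.close_job(): hands the job in, once; it reports no verdict.
Trained networks look in the newest picture that a camera, given by its name, has taken for a name from the list of things; names that differ only in an ending like _2 or _b are one class to them, and where a whole thing is asked for, a point or a joint stands for the part that bears it (a point fixed in the world has none). Each returns a list of dicts, best first, with "conf" (0 to 1); they miss things now and then, are a little off and sometimes report something else, mostly with a low value. They report only what shows in the picture. A call takes as long as a camera call. They do not tell look-alikes from the thing itself.
- arm.cut_out(camera, target): "pixels" (480x640 bool, what is visible of it) and "position" ([column, row] as shares, 0 to 1, of the picture: columns of its width, rows of its height, amid what is visible of it).
- arm.mark_of(camera, target): "position" ([column, row] as shares, 0 to 1, of the picture: columns of its width, rows of its height: a listed point, or the origin of a listed thing).
The state is a dict: "time": time; "joint_positions": joint angles; "dq": joint speeds; "joint_torque": joint torques, N m; "eef_pos": TCP position; "tcp_rot": TCP orientation; "wrist_force": force on the tool from outside, world axes, zero at the start; "ft_torque": the same for the moment, N m; "finger_gap": finger opening in mm.
Only numpy, scipy, OpenCV 4.12 (cv2) and the standard library are available. Lean on these libraries where they do the work, as an engineer would, in place of code of your own. Each camera call takes 0.05 s, during which the arm holds its last target.

## Working session

There is one attempt and no reset: what is moved stays moved. The work goes in short steps, Python scripts to look and compute and a tool call to move; the robot and the scene stay as the last step left them, time stands still between calls to the robot, and variables do not carry over. Pictures are saved under pics/ and viewed, and the job is handed in when it is done.

Besides the shell and the picture viewer there is one more tool, called after ">>>" as name(argument=value, ...), one argument or row to a line, values as JSON. arm_command: Moves the arm, as the interface text tells. Its arguments: {"type":"object","properties":{"steps":{"type":"array"}},"required":["steps"]}

```bash
ls; mkdir -p pics
python3 - <<'E'
from station import arm
import cv2
s=arm.read_state();print(s['time'],s['eef_pos'],s['tcp_rot'],s['finger_gap'],arm.grip_point_offset)
for c in ['top','side']:
    im=arm.capture(c);cv2.imwrite(f'pics/{c}0.png',im);print(c,arm.calibration(c))
    for t in ['large_dish_center','small_dish_center','nest_center','stage']:
        print(t,[(round(d['conf'],2),[round(d['position'][0]*640,1),round(d['position'][1]*480,1)]) for d in arm.mark_of(c,t)][:4])
E
```

```text
pics
0.0 [ 150.28374603 -528.77816675  230.69963533] [ 0.70038544  0.09805698 -0.70030731  0.09702949] 84.97606093199065 18.700000000000003
top {'intrinsics': array([[542.61422781,   0.        , 319.41547979],
       [  0.        , 542.61422781, 235.17762567],
       [  0.        ,   0.        ,   1.        ]]), 'xyz': array([479.69192579,  30.45034595, 771.01852048]), 'attitude': array([-0.69710304,  0.71595692, -0.02191464,  0.03118957])}
large_dish_center [(0.91, [230.5, 131.5]), (0.8, [361.2, 228.7]), (0.72, [245.8, 372.9]), (0.65, [217.1, 251.8])]
small_dish_center [(0.83, [440.1, 262.0])]
nest_center [(0.9, [427.3, 163.5])]
stage [(0.9, [412.8, 200.3])]
side {'intrinsics': array([[473.80254599,   0.        , 320.64380347],
       [  0.        , 473.80254599, 239.10132599],
       [  0.        ,   0.        ,   1.        ]]), 'xyz': array([182.97541718, 338.69394973, 528.06968468]), 'attitude': array([-0.36475083,  0.85245506, -0.34296274,  0.15051163])}
large_dish_center [(0.86, [344.6, 393.6]), (0.74, [346.1, 202.1]), (0.59, [179.1, 243.8]), (0.56, [326.9, 225.0])]
small_dish_center [(0.78, [398.7, 207.7])]
nest_center [(0.6, [332.7, 173.4])]
stage [(0.58, [348.6, 204.3])]
```

View pics/top0.png

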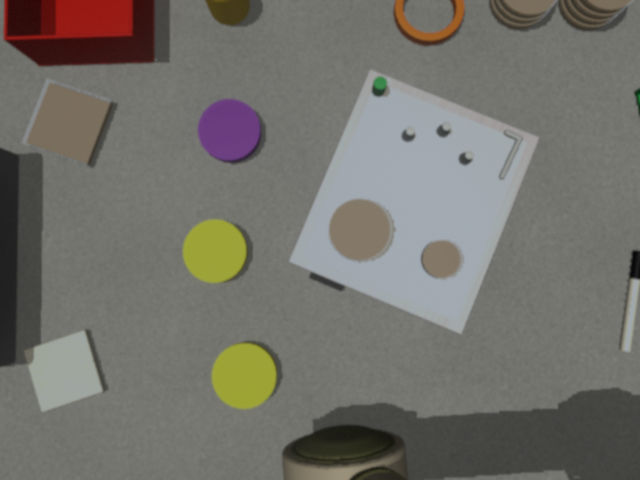

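View pics/side0.png

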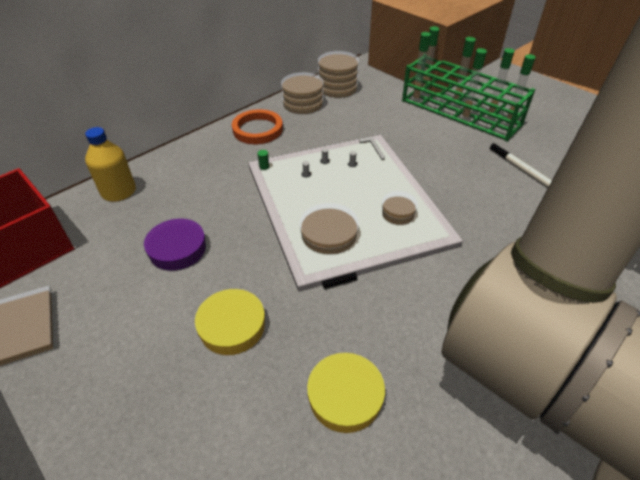

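The top view shows the large dish at about (361,229), the small one at (441,260) and pins at (409,133), (445,129) and (467,157). The nest mark at (427,163) fits. The purple and yellow dishes on the left are look-alikes.

```bash
cat > h.py <<'E'
import numpy as np,cv2
from scipy.spatial.transform import Rotation as R
from station import arm
def ray(c,uv,z):
    k=arm.calibration(c);d=R.from_quat(k['attitude']).apply(np.linalg.inv(k['intrinsics'])@[*uv,1.]);o=k['xyz']
    return (o+d*(z-o[2])/d[2])
def proj(c,p):
    k=arm.calibration(c);q=k['intrinsics']@R.from_quat(k['attitude']).inv().apply(np.array(p,float)-k['xyz']);return q[:2]/q[2]
E
python3 - <<'E'
from h import *
S={'top':dict(large=(361.2,228.7),small=(440.1,262),nest=(427.3,163.5)),'side':dict(small=(398.7,207.7),large=(326.9,225.0),nest=(332.7,173.4))}
for c in S:
  for n,uv in S[c].items(): print(c,n,ray(c,uv,27.5).round(1))
# mask fits
im=cv2.imread('pics/top0.png')
for n,w in [('large_dish_center',(361,229)),('small_dish_center',(441,260))]:
  for d in arm.cut_out('top',n):
    m=d['pixels'].astype(np.uint8)
    cn=max(cv2.findContours(m,0,1)[0],key=cv2.contourArea)
    (x,y),r=cv2.minEnclosingCircle(cn);
    if np.hypot(x-w[0],y-w[1])<40:
      e=cv2.fitEllipse(cn);print(n,round(d['conf'],2),e, ray('top',e[0],34).round(1),np.array(e[1])/542.6*737)
for uv in [(409,133),(445,129),(467,157)]: print('pin',ray('top',uv,35).round(1))
cs=[ray('top',uv,15) for uv in [(373,71),(538,137),(462,333),(291,261)]]
for i in range(4): print(cs[i].round(1),np.linalg.norm(cs[i]-cs[i-1]).round(1))
cv2.imwrite('pics/z.png',cv2.resize(im[60:340,280:560],None,fx=2.1,fy=2.1,interpolation=cv2.INTER_CUBIC))
E
```

```text
top large [543.1 -18.2  27.5]
top small [ 494.6 -124.2   27.5]
top nest [ 631.2 -112.4   27.5]
side small [ 500.4 -127.    27.5]
side large [550.5 -19.   27.5]
side nest [ 633.7 -113.1   27.5]
large_dish_center 0.94 ((359.67047119140625, 228.8936004638672), (64.0287857055664, 64.25668334960938), 94.04332733154297) [542.4 -15.6  34. ] [86.96869713 87.2782448 ]
small_dish_center 0.61 ((441.8818664550781, 258.8253173828125), (39.95537567138672, 42.51167678833008), 91.70621490478516) [ 498.7 -125.5   34. ] [54.27038679 57.74254661]
pin [672.9 -87.6  35. ]
pin [ 677.  -137.2   35. ]
pin [ 637.1 -165.5   35. ]
[769.6 -43.   15. ] 294.9
[ 667.  -271.8   15. ] 250.8
[ 396.7 -152.7   15. ] 295.4
[501.7  80.2  15. ] 255.4
```

View pics/z.png

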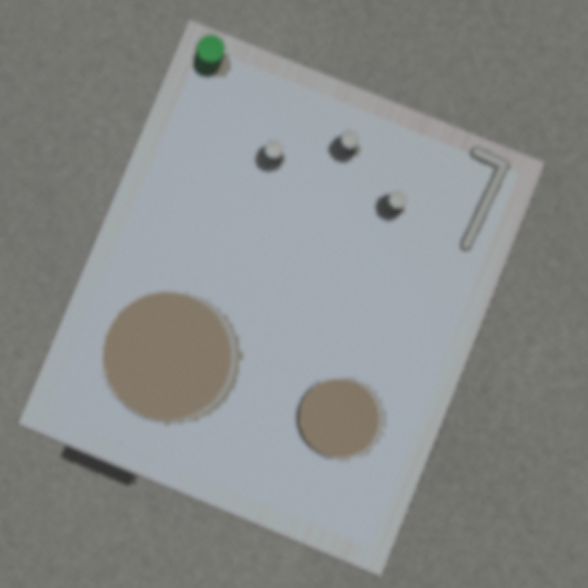

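```bash
cat > plan.py <<'E'
from h import *
from scipy.optimize import least_squares
pins=np.array([ray('top',uv,40)[:2] for uv in [(410.5,131),(446.7,126.7),(469,155.2)]])
print(pins.round(1))
f=lambda p:np.concatenate([p[:2]+50*np.array([np.cos(p[2]+a),np.sin(p[2]+a)])-q for a,q in zip(np.radians([60,0,-60]),pins)])
s=least_squares(f,[632,-114,-.42]);print('nest',s.x.round(2),np.degrees(s.x[2]).round(1),s.fun.round(1))
E
python3 - <<'E'
from plan import *
st=arm.read_state();r=R.from_quat(st['tcp_rot']);print('time',st['time']);print(r.as_matrix().round(3))
d=np.array([543,-17.]);n=s.x[:2];u=(n-d)/np.linalg.norm(n-d);print('u',u,np.linalg.norm(n-d),np.degrees(np.arctan2(u[1],u[0])))
for c in ['top','side']: print(c,[proj(c,[*p,27.5]).round(1) for p in (d,n)])
E
```

```text
[[ 674.3  -88.9]
 [ 678.8 -138.5]
 [ 638.4 -167. ]]
nest [ 6.3354e+02 -1.1757e+02 -4.3000e-01] -24.7 [ 0.1  0.3  0.2  0.1 -0.3 -0.3]
time 0.6
[[ 0.     0.273 -0.962]
 [ 0.    -0.962 -0.273]
 [-1.    -0.    -0.   ]]
u [ 0.66906058 -0.74320787] 135.31776695168517 -48.00539887108395
top [array([360.4, 228.8]), array([431. , 161.7])]
side [array([329.4, 228.2]), array([334.6, 172.3])]
```

>>> arm_command(
  steps=[
    {"dp":[0,-0.46,-0.481],"twist":[-116.2,0,0],"grip":0.06},
    {"dp":[0,-0.46,-0.481],"twist":[-116.2,0,0],"grip":0.06},
    {"dp":[0,-0.46,-0.481],"twist":[-116.2,0,0],"grip":0.06},
    {"dp":[0,-0.46,-0.481],"twist":[-116.2,0,0],"grip":0.06},
    {"dp":[0,-0.46,-0.481],"twist":[-116.2,0,0],"grip":0.06},
    {"dp":[0,-0.46,-0.481],"twist":[-116.2,0,0],"grip":0.06},
    {"dp":[0,-0.46,-0.481],"twist":[-116.2,0,0],"grip":0.06},
    {"dp":[0,-0.46,-0.481],"twist":[-116.2,0,0],"grip":0.06},
    {"dp":[0,-0.46,-0.481],"twist":[-116.2,0,0],"grip":0.06},
    {"dp":[0,-0.46,-0.481],"twist":[-116.2,0,0],"grip":0.06},
    {"dp":[0,-0.46,-0.481],"twist":[-116.2,0,0],"grip":0.06},
    {"dp":[0,-0.46,-0.481],"twist":[-116.2,0,0],"grip":0.06},
    {"dp":[0,-0.46,-0.481],"twist":[-116.2,0,0],"grip":0.06},
    {"dp":[0,-0.46,-0.481],"twist":[-116.2,0,0],"grip":0.06},
    {"dp":[0,-0.46,-0.481],"twist":[-116.2,0,0],"grip":0.06},
    {"dp":[0,-0.46,-0.481],"twist":[-116.2,0,0],"grip":0.06},
    {"dp":[0,-0.46,-0.481],"twist":[-116.2,0,0],"grip":0.06},
    {"dp":[0,-0.46,-0.481],"twist":[-116.2,0,0],"grip":0.06},
    {"dp":[0,-0.46,-0.481],"twist":[-116.2,0,0],"grip":0.06},
    {"dp":[0,-0.46,-0.481],"twist":[-116.2,0,0],"grip":0.06},
  ],
)

```text
time: 2.6
eef_pos: [487.2, 44.4, 231.4]
tcp_rot: [0.288, 0.646, -0.288, 0.646]
wrist_force: [0.1, 1.0, 0.6]
finger_gap: 60.0
```

Run:
```python
from plan import *
st=arm.read_state();print(st['time'],st['eef_pos'],st['finger_gap'],st['joint_positions'],st['wrist_force']);print(R.from_quat(st['tcp_rot']).as_matrix().round(3))
```

```text
[[ 674.3  -88.9]
 [ 678.8 -138.5]
 [ 638.4 -167. ]]
nest [ 6.3354e+02 -1.1757e+02 -4.3000e-01] -24.7 [ 0.1  0.3  0.2  0.1 -0.3 -0.3]
2.6 [487.1665498   44.41120681 231.44904526] 59.963469606897455 [-1.51669617e-01  2.73792807e-01  1.45904139e+00  2.66826153e-05
  1.40855477e+00 -8.84514090e-01] [0.07810017 0.96057976 0.56611487]
[[ 0.     0.743  0.669]
 [-0.     0.669 -0.743]
 [-1.     0.     0.   ]]
```

Run:
```python
from h import *
for z in (0,15): print([ray('top',p,z).round(0) for p in [(311,274),(343,289),(345,283),(313,272)]],[ray('side',p,z).round(0) for p in [(324,288),(356,279),(323,280),(356,272)]])
im=cv2.imread('pics/side0.png');cv2.imwrite('pics/z2.png',cv2.resize(im[180:300,280:440],None,fx=5,fy=5,interpolation=cv2.INTER_CUBIC))
```

```text
[array([483.,  53.,   0.]), array([461.,   8.,   0.]), array([469.,   5.,   0.]), array([486.,  50.,   0.])] [array([482.,  53.,   0.]), array([462.,   8.,   0.]), array([494.,  44.,   0.]), array([471.,  -1.,   0.])]
[array([483.,  53.,  15.]), array([461.,   9.,  15.]), array([469.,   6.,  15.]), array([486.,  50.,  15.])] [array([474.,  61.,  15.]), array([454.,  18.,  15.]), array([485.,  52.,  15.]), array([463.,   8.,  15.])]
```

View pics/z2.png

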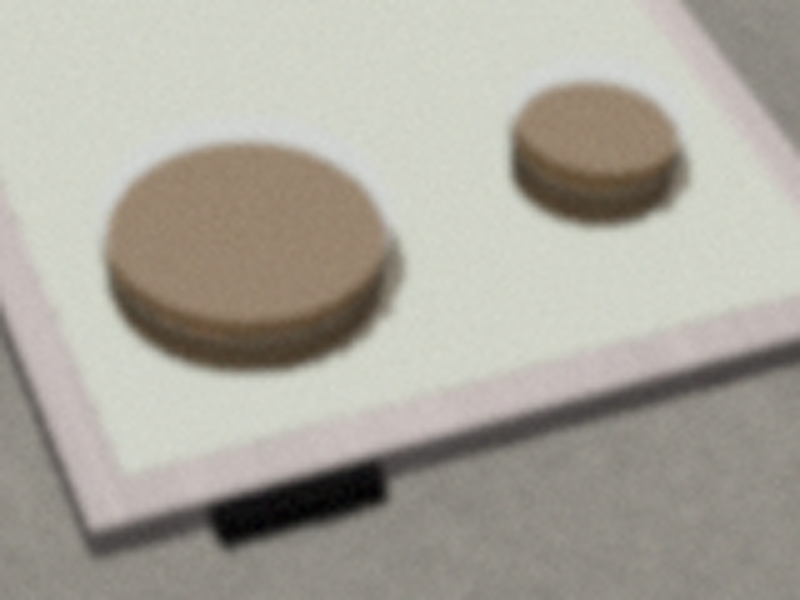

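The black tab sits below the stage top, so it isn't in the way. I'll descend behind the dish.

>>> arm_command(
  steps=[
    {"dp":[0.05,0,0],"twist":[0,0,0],"grip":0.06},
    {"dp":[0.1,0,0],"twist":[0,0,0],"grip":0.06},
    {"dp":[0.14,0,0],"twist":[0,0,0],"grip":0.06},
    {"dp":[0.17,0,0],"twist":[0,0,0],"grip":0.06},
    {"dp":[0.19,0,0],"twist":[0,0,0],"grip":0.06},
    {"dp":[0.2,0,0],"twist":[0,0,0],"grip":0.06},
    {"dp":[0.205,0,0],"twist":[0,0,0],"grip":0.06},
    {"dp":[0.21,0,0],"twist":[0,0,0],"grip":0.06},
    {"dp":[0.21,0,0],"twist":[0,0,0],"grip":0.06},
    {"dp":[0.21,0,0],"twist":[0,0,0],"grip":0.06},
  ],
)

```text
time: 3.6
eef_pos: [487.6, 44.9, 21.9]
tcp_rot: [0.287, 0.646, -0.287, 0.647]
wrist_force: [-0.9, 1.0, 0.9]
finger_gap: 60.1
```

Run:
```python
from h import *
for c in ('top','side'): cv2.imwrite(f'pics/{c}1.png',arm.capture(c))
im=np.hstack([cv2.imread('pics/top1.png')[60:360,240:560],cv2.imread('pics/side1.png')[100:400,200:520]])
cv2.imwrite('pics/b1.png',im)
```

```text
(no output)
```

View pics/b1.png

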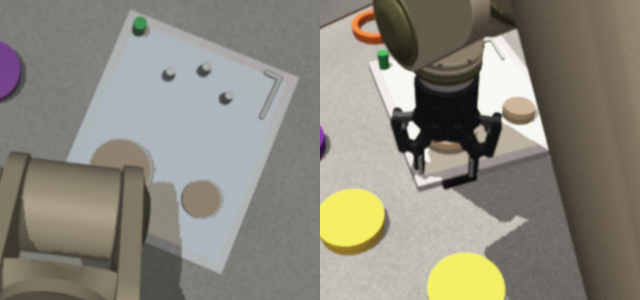

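The fingers straddle the rear of the dish and the way is clear. I'll push slowly, stopping about 10 mm short.

>>> arm_command(
  steps=[
    {"dp":[0,0,0.015],"twist":[0,0,0],"grip":0.06},
    {"dp":[0,0,0.025],"twist":[0,0,0],"grip":0.06},
    {"dp":[0,0,0.03],"twist":[0,0,0],"grip":0.06},
    {"dp":[0,0,0.034],"twist":[0,0,0],"grip":0.06},
    {"dp":[0,0,0.038],"twist":[0,0,0],"grip":0.06},
    {"dp":[0,0,0.042],"twist":[0,0,0],"grip":0.06},
    {"dp":[0,0,0.046],"twist":[0,0,0],"grip":0.06},
    {"dp":[0,0,0.05],"twist":[0,0,0],"grip":0.06},
    {"dp":[0,0,0.056],"twist":[0,0,0],"grip":0.06},
    {"dp":[0,0,0.063],"twist":[0,0,0],"grip":0.06},
    {"dp":[0,0,0.07],"twist":[0,0,0],"grip":0.06},
    {"dp":[0,0,0.077],"twist":[0,0,0],"grip":0.06},
    {"dp":[0,0,0.084],"twist":[0,0,0],"grip":0.06},
    {"dp":[0,0,0.091],"twist":[0,0,0],"grip":0.06},
    {"dp":[0,0,0.098],"twist":[0,0,0],"grip":0.06},
    {"dp":[0,0,0.104],"twist":[0,0,0],"grip":0.06},
    {"dp":[0,0,0.11],"twist":[0,0,0],"grip":0.06},
    {"dp":[0,0,0.115],"twist":[0,0,0],"grip":0.06},
    {"dp":[0,0,0.118],"twist":[0,0,0],"grip":0.06},
    {"dp":[0,0,0.12],"twist":[0,0,0],"grip":0.06},
  ],
)

```text
time: 5.7
eef_pos: [567.8, -44.4, 21.3]
tcp_rot: [0.287, 0.646, -0.287, 0.646]
wrist_force: [0.2, 0.2, -0.9]
finger_gap: 60.1
```

>>> arm_command(
  steps=[
    {"dp":[0,0,0.004],"twist":[0,0,0],"grip":0.06},
    {"dp":[0,0,0.009],"twist":[0,0,0],"grip":0.06},
    {"dp":[0,0,0.015],"twist":[0,0,0],"grip":0.06},
    {"dp":[0,0,0.021],"twist":[0,0,0],"grip":0.06},
    {"dp":[0,0,0.027],"twist":[0,0,0],"grip":0.06},
    {"dp":[0,0,0.033],"twist":[0,0,0],"grip":0.06},
    {"dp":[0,0,0.038],"twist":[0,0,0],"grip":0.06},
    {"dp":[0,0,0.041],"twist":[0,0,0],"grip":0.06},
    {"dp":[0,0,0.043],"twist":[0,0,0],"grip":0.06},
    {"dp":[0,0,0.045],"twist":[0,0,0],"grip":0.06},
    {"dp":[0,0,0.045],"twist":[0,0,0],"grip":0.06},
  ],
)

```text
time: 6.8
eef_pos: [597.9, -77.8, 21.3]
tcp_rot: [0.287, 0.646, -0.287, 0.646]
wrist_force: [-0.3, -0.5, 0.8]
finger_gap: 59.9
```

Run:
```python
from h import *
for c in ('top','side'): cv2.imwrite(f'pics/{c}2.png',arm.capture(c))
for c in ('top','side'): print(c,[(round(d['conf'],2),ray(c,np.array(d['position'])*[640,480],27.5).round(1)) for d in arm.mark_of(c,'large_dish_center')])
im=np.hstack([cv2.imread('pics/top2.png')[60:360,240:560],cv2.imread('pics/side2.png')[100:400,200:520]])
cv2.imwrite('pics/b2.png',im)
```

```text
top [(0.92, array([355.8, 140.8,  27.5])), (0.64, array([682.4, 162.9,  27.5])), (0.58, array([514.3, 182.9,  27.5]))]
side [(0.98, array([677. , 164.4,  27.5])), (0.85, array([ 633. , -104.3,   27.5])), (0.72, array([506.4, 188.4,  27.5])), (0.65, array([346.4, 153.8,  27.5]))]
```

View pics/b2.png

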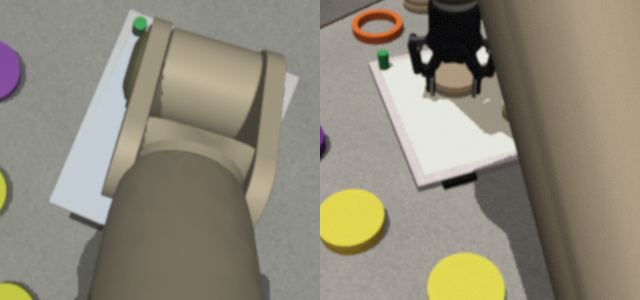

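The dish is moving in the cradle toward the pins. I'll do the last bit in 1 mm steps and watch the force.

>>> arm_command(
  steps=[
    {"dp":[0,0,0.001],"twist":[0,0,0],"grip":0.06},
    {"dp":[0,0,0.002],"twist":[0,0,0],"grip":0.06},
    {"dp":[0,0,0.003],"twist":[0,0,0],"grip":0.06},
    {"dp":[0,0,0.004],"twist":[0,0,0],"grip":0.06},
    {"dp":[0,0,0.005],"twist":[0,0,0],"grip":0.06},
    {"dp":[0,0,0.006],"twist":[0,0,0],"grip":0.06},
    {"dp":[0,0,0.007],"twist":[0,0,0],"grip":0.06},
    {"dp":[0,0,0.007],"twist":[0,0,0],"grip":0.06},
  ],
)

```text
time: 7.8
eef_pos: [602.6, -82.9, 21.3]
tcp_rot: [0.287, 0.646, -0.287, 0.646]
wrist_force: [-1.0, -0.1, 0.5]
finger_gap: 60.1
```

>>> arm_command(
  steps=[
    {"dp":[0,0,0.0005],"twist":[0,0,0],"grip":0.06},
    {"dp":[0,0,0.001],"twist":[0,0,0],"grip":0.06},
    {"dp":[0,0,0.0015],"twist":[0,0,0],"grip":0.06},
    {"dp":[0,0,0.0015],"twist":[0,0,0],"grip":0.06},
  ],
)

```text
time: 8.2
eef_pos: [603.5, -84.0, 21.3]
tcp_rot: [0.287, 0.646, -0.287, 0.646]
wrist_force: [0.2, 0.2, 0.4]
finger_gap: 59.7
```

>>> arm_command(
  steps=[
    {"dp":[0,0,0.0005],"twist":[0,0,0],"grip":0.06},
    {"dp":[0,0,0.001],"twist":[0,0,0],"grip":0.06},
    {"dp":[0,0,0.0015],"twist":[0,0,0],"grip":0.06},
    {"dp":[0,0,0.0015],"twist":[0,0,0],"grip":0.06},
  ],
)

```text
time: 8.6
eef_pos: [604.6, -85.1, 21.3]
tcp_rot: [0.287, 0.646, -0.287, 0.646]
wrist_force: [0.1, 0.5, -0.6]
finger_gap: 60.1
```

Run:
```python
from h import *
im=arm.capture('side');cv2.imwrite('pics/side3.png',im)
cv2.imwrite('pics/z3.png',cv2.resize(im[120:240,260:420],None,fx=5,fy=5,interpolation=cv2.INTER_CUBIC))
```

```text
(no output)
```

View pics/z3.png

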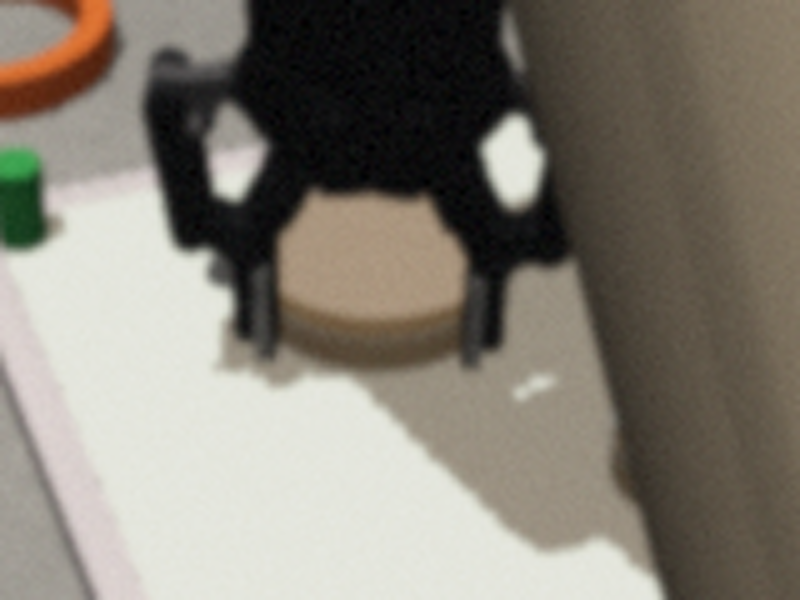

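There's no contact force yet, so I'll carry on in small steps.

>>> arm_command(
  steps=[
    {"dp":[0,0,0.0005],"twist":[0,0,0],"grip":0.06},
    {"dp":[0,0,0.001],"twist":[0,0,0],"grip":0.06},
    {"dp":[0,0,0.001],"twist":[0,0,0],"grip":0.06},
  ],
)

```text
time: 8.95
eef_pos: [605.2, -85.8, 21.3]
tcp_rot: [0.287, 0.646, -0.287, 0.646]
wrist_force: [-0.3, 0.1, -0.3]
finger_gap: 60.1
```

>>> arm_command(
  steps=[
    {"dp":[0,0,0.0005],"twist":[0,0,0],"grip":0.06},
    {"dp":[0,0,0.001],"twist":[0,0,0],"grip":0.06},
    {"dp":[0,0,0.001],"twist":[0,0,0],"grip":0.06},
  ],
)

```text
time: 9.25
eef_pos: [605.9, -86.5, 21.3]
tcp_rot: [0.287, 0.646, -0.287, 0.646]
wrist_force: [-0.1, 1.2, 0.4]
finger_gap: 60.0
```

>>> arm_command(
  steps=[
    {"dp":[0,0,0.0005],"twist":[0,0,0],"grip":0.06},
    {"dp":[0,0,0.001],"twist":[0,0,0],"grip":0.06},
    {"dp":[0,0,0.001],"twist":[0,0,0],"grip":0.06},
  ],
)

```text
time: 9.55
eef_pos: [606.2, -86.9, 21.2]
tcp_rot: [0.287, 0.647, -0.287, 0.646]
wrist_force: [-3.0, 3.1, 2.2]
finger_gap: 59.9
```

>>> arm_command(
  steps=[
    {"dp":[0,0,0.0005],"twist":[0,0,0],"grip":0.06},
    {"dp":[0,0,0.001],"twist":[0,0,0],"grip":0.06},
    {"dp":[0,0,0.001],"twist":[0,0,0],"grip":0.06},
  ],
)

```text
time: 9.85
eef_pos: [606.4, -87.1, 21.2]
tcp_rot: [0.287, 0.647, -0.287, 0.645]
wrist_force: [-4.2, 6.1, 1.3]
finger_gap: 60.4
```

The force has built to about 7 N directed straight back, which is what the middle and -60° pins together would give. I'll back off, lift and look.

>>> arm_command(
  steps=[
    {"dp":[0,0,-0.005],"twist":[0,0,0],"grip":0.06},
    {"dp":[0,0,-0.015],"twist":[0,0,0],"grip":0.06},
    {"dp":[0,0,-0.035],"twist":[0,0,0],"grip":0.06},
    {"dp":[0,0,-0.06],"twist":[0,0,0],"grip":0.06},
    {"dp":[-0.04,0,-0.07],"twist":[0,0,0],"grip":0.06},
    {"dp":[-0.09,0,-0.07],"twist":[0,0,0],"grip":0.06},
    {"dp":[-0.13,0,-0.1],"twist":[0,0,0],"grip":0.06},
    {"dp":[-0.16,0,-0.14],"twist":[0,0,0],"grip":0.06},
    {"dp":[-0.18,0,-0.18],"twist":[0,0,0],"grip":0.06},
    {"dp":[-0.18,0,-0.22],"twist":[0,0,0],"grip":0.06},
    {"dp":[-0.18,0,-0.26],"twist":[0,0,0],"grip":0.06},
    {"dp":[-0.18,0,-0.3],"twist":[0,0,0],"grip":0.06},
    {"dp":[-0.18,0,-0.3],"twist":[0,0,0],"grip":0.06},
    {"dp":[-0.18,0,-0.3],"twist":[0,0,0],"grip":0.06},
  ],
)

```text
time: 11.25
eef_pos: [406.0, 135.0, 201.6]
tcp_rot: [0.287, 0.646, -0.287, 0.647]
wrist_force: [-0.3, 0.2, -0.8]
finger_gap: 60.0
```

Run:
```python
from plan import *
for c in ('top','side'):
  im=arm.capture(c);cv2.imwrite(f'pics/{c}4.png',im)
  for t in ('large_dish_center','small_dish_center','nest_center'): print(c,t,[(round(d['conf'],2),ray(c,np.array(d['position'])*[640,480],27.5).round(1)) for d in arm.mark_of(c,t)])
for d in arm.cut_out('top','large_dish_center'):
    cn=max(cv2.findContours(d['pixels'].astype(np.uint8),0,1)[0],key=cv2.contourArea)
    if len(cn)>5:
      e=cv2.fitEllipse(cn);print(round(d['conf'],2),e,ray('top',e[0],34).round(1))
t=cv2.imread('pics/top4.png');s_=cv2.imread('pics/side4.png')
cv2.imwrite('pics/b4.png',np.hstack([cv2.resize(t[60:340,320:560],None,fx=1.6,fy=1.6),cv2.resize(s_[110:390,250:490],None,fx=1.6,fy=1.6)]))
print(arm.read_state()['eef_pos'],arm.read_state()['wrist_force'])
```

```text
[[ 674.3  -88.9]
 [ 678.8 -138.5]
 [ 638.4 -167. ]]
nest [ 6.3354e+02 -1.1757e+02 -4.3000e-01] -24.7 [ 0.1  0.3  0.2  0.1 -0.3 -0.3]
top large_dish_center [(0.92, array([ 627.5, -118.7,   27.5])), (0.89, array([513.9, 181.5,  27.5])), (0.85, array([686.1, 161.5,  27.5]))]
top small_dish_center [(0.71, array([ 503.6, -127.7,   27.5]))]
top nest_center []
side large_dish_center [(0.93, array([342. , 154.9,  27.5])), (0.76, array([671.7, 164.4,  27.5])), (0.6, array([509.7, 186.8,  27.5]))]
side small_dish_center [(0.66, array([ 502.7, -126.3,   27.5]))]
side nest_center []
0.89 ((267.815673828125, 364.97625732421875), (13.119169235229492, 50.0496711730957), 161.09588623046875) [362.8 113.1  34. ]
0.83 ((229.0456085205078, 130.49388122558594), (62.115604400634766, 64.576904296875), 135.97422790527344) [684.1 160.8  34. ]
0.63 ((214.96664428710938, 250.8153839111328), (62.146114349365234, 63.31862258911133), 82.07003784179688) [517.8 182.3  34. ]
[406.46892823 134.41892662 201.20847136] [-0.0914156  -0.09367547 -0.48093118]
```

View pics/b4.png

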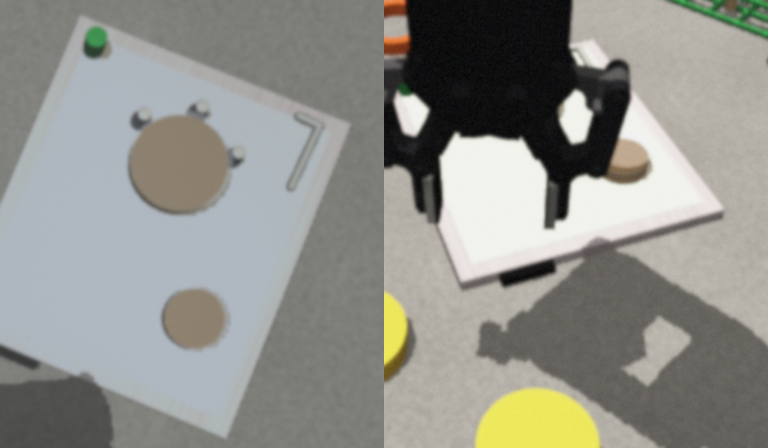

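The dish sits against the pins. I'll check its centre with a colour-based circle fit.

Run:
```python
from plan import *
for f in ('top0','top4'):
  im=cv2.imread(f'pics/{f}.png');h=cv2.cvtColor(im,cv2.COLOR_BGR2HSV)
  m=cv2.inRange(h,(5,35,60),(25,255,255));m[:, :320]=0;m[:90]=0;m[320:]=0;m=cv2.morphologyEx(m,cv2.MORPH_OPEN,np.ones((5,5)))
  for cn in cv2.findContours(m,0,1)[0]:
    if cv2.contourArea(cn)>500:
      e=cv2.fitEllipse(cn);print(f,np.round(e[0],1),np.round(e[1],1),ray('top',e[0],38).round(1))
im=cv2.imread('pics/top4.png');cv2.imwrite('pics/z4.png',cv2.resize(im[110:210,380:500],None,fx=6,fy=6,interpolation=cv2.INTER_CUBIC))
```

```text
[[ 674.3  -88.9]
 [ 678.8 -138.5]
 [ 638.4 -167. ]]
nest [ 6.3354e+02 -1.1757e+02 -4.3000e-01] -24.7 [ 0.1  0.3  0.2  0.1 -0.3 -0.3]
top0 [440.9 258.8] [34.8 36.4] [ 498.7 -123.3   38. ]
top0 [359.2 229.2] [58.4 58.8] [541.7 -14.8  38. ]
top4 [440.9 258.8] [34.9 36.4] [ 498.7 -123.3   38. ]
top4 [431.2 162. ] [58.4 59.5] [ 631.  -115.8   38. ]
```

View pics/z4.png

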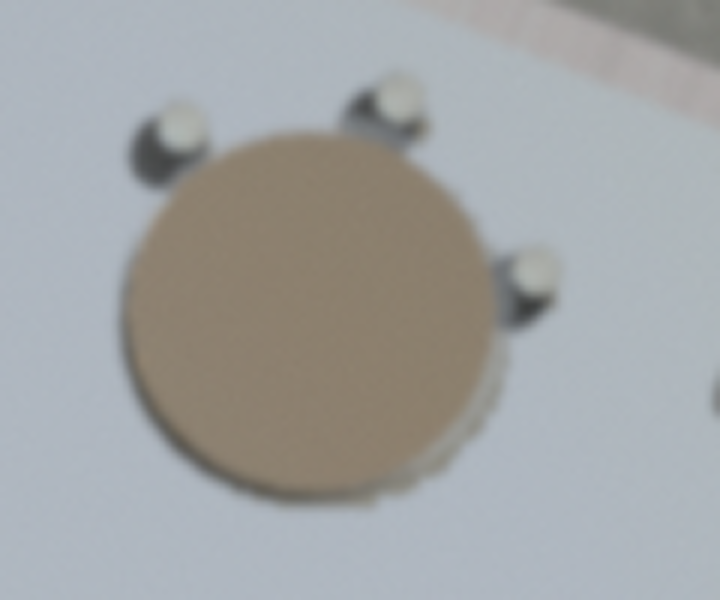

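The three pin tops are equally far from the dish centre in the picture, at about 37–38 px or 51 mm against 50 mm nominal. The small dish hasn't moved. I'll hand in.

Run:
```python
from station import arm
print(arm.close_job(),arm.read_state()['time'])
```

```text
the job is handed in; nothing more can be done
the job is handed in; nothing more can be done
```

The large dish is in the nest against the pins, and I handed the job in at about 12 s of the 48 s allowed. I pushed it flat across the stage with the two part-open fingers as a cradle. I stopped when the wrist force rose to about 7 N straight back along the push, then backed the arm well clear.

What the last checks showed:
- **Seating:** in the final top picture the three pin tops are equally far from the dish centre (37–38 px, about 51 mm against 50 mm nominal).
- **Dish position:** a circle fit puts the dish centre at about (631, -116). My pin-fitted nest centre is (633.5, -117.6), so they differ by about 3 mm, close to the calibration accuracy.
- **Small dish:** it is at the same pixel position before and after the push.

Checks that failed or disagreed:
- **Network readings:** the network's own mark for the large dish read (627.5, -118.7), about 6 mm off the nest centre. It found no nest mark once the dish was in.
- **Side camera:** in the last picture the gripper hid the nest, so the side view could not confirm the seating.

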